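# Pack a kit carton and a dish stack into a transport box and lower its hold-down arm

## Robot

A 7-joint arm with a two-finger parallel gripper is mounted at the origin on the work surface. World frame = base frame: x ahead of the robot, y to its left, z up, the work surface at z = 0. Lengths are in m, angles in rad, forces in N, time in s.
With the tool pointing down it reaches from about 0.35 to 0.9 m from the base axis. Payload 8.1 kg.
Tool frame: the origin (TCP) lies on the centre line of the jaws, within the pads' length; the fingertips stand 25 mm ahead of it and the grasp point (between the pads) lies 6 mm ahead of it; z points along the fingers, y is the line along which they close (so a half turn about z gives the same grasp; the last joint's range is limited). The gripper opens to 85 mm and grips with 20 to 120 N. Pads are 22 mm wide; open, the fingers measure 114 mm over their backs; the gripper's body (76 mm by 85 mm) begins 54 mm behind the grasp point. The pads swing forward as they close: fully open they stand 13 mm farther back than shut.
Start: joints at [-1.209, 0.434, 0.025, 1.573, -0.012, 1.134, -0.075], TCP at [0.28, 0.559, 0.217] pointing down, gripper open.
Joint ranges: [-2.62, 2.62], [-0.44, 2.09], [-1.27, 1.32], [0.08, 2.57], [-1.32, 4.46], [0.12, 2], [-2.74, 2.74]. Speed limits (rad/s): [2.22, 2.22, 3.01, 3.01, 3.14, 3.14, 3.14].

## Interface

Orientations are given as a 3x3 rotation matrix whose columns are the frame's x, y, z axes.
In Python, from workcell import arm gives the robot as it stands.
- The arm moves only by the shell command python3 -m jog 'ROWS' [FORCE]. ROWS is JSON, a list that holds one entry, the list of rows, each a list of 7 numbers: the shift along the world's x, y, z in mm, then the turn, a rotation vector about the world's x, y, z in rad, then the closure in counts, from 0 (fully open) to 255 (shut). A call has 1 to 5 rows; each row shifts and turns the commanded pose from where the row before left it; what a row does not reach is not made up. A row lasts 1/12 s, in which the tool goes at most 41.7 mm and 7.16 degrees, less where a joint would pass 70% of its speed; a pose out of reach is approached as far as the arm can. A call with a gripper value outside its range is refused whole. The fingers move at their own pace and stop on an object; FORCE is the grip in N (left out, the last holds). Time passes only in rows, so rows that do not move let the fingers close. It gives the time, the measured TCP pose, the force, the opening and the grip force at its end, in the units of the state.
- arm.observe(): the state, without advancing time (a new reading comes with each control period).
- arm.grab_frame(name): name is "scene" or "top" or "wrist"; returns a dict with "img" (420x560x3 uint8, blue, green, red), "range_z" (420x560 float32, m along the optical axis (not along the pixel's ray), 0 where there is no reading), "fx", "fy", "cx", "cy" (pixels), "k1" (the pictures are not rectified: a ray, as slopes to the right and down, at radius r is drawn at 1 + k1 r^2 times it, then the intrinsics apply), "R" (3x3) and "t" (3): a world point X has camera coordinates R X + t. Camera axes: x right, y down, z forward; pixel columns grow to the right and rows downward; lengths in m; the calibration is good to about 2 mm. A picture is of the moment at which its call begins.
- arm.job_done(): hands the job in; it is judged then, once.
The state is a dict: "time_s": time; "q": joint angles; "joint_vel": joint speeds; "joint_efforts": joint torques, N m; "tool_pos": TCP position; "orientation": TCP orientation; "wrist_force": force on the tool from outside, world axes, zero at the start; "ft_torque": the same for the moment, N m; "finger_gap": finger opening in m; "gripper_force": force on a finger pad.
Only numpy, scipy, OpenCV 4.12 (cv2) and the standard library are available. Lean on these libraries where they do the work, as an engineer would, in place of code of your own. Each camera call takes 0.05 s, during which the arm holds its last target. There are 200 camera calls.

## Task

Pack the white and blue kit carton and the stack of red culture dishes into the blue open-front transport box, next to the tube rack that is already in it: slide them over the bench through the box's open front, without lifting or tipping anything, until all three stand side by side and nothing sticks out past the front edge. Then lower the red hold-down arm all the way over them. Leave the other things on the bench where they are.

Things in the scene. Friction and masses are not known exactly. Their poses are not given: they have to be found in the camera images.
- box: Blue box fixed to the bench, open at top and front, no sill. Inside 135 mm deep (x) by 232 mm wide (y); walls 6 mm thick, 45 mm high. Origin: centre of inner floor, at bench height. x points from the open front (edge at x = -67.5 mm) to the back wall (inner face x = +67.5); side walls' inner faces at y = +-116. Grey post 26 x 34 mm, 109 mm high, behind the back wall, carries the arm.
- hold_arm (a joint): Angle of the hold-down arm about its level hinge (rad): 0 = fully down, level over the box, clear of the packed things; 1.5 = upright. Starts raised, stays where it is left (light friction). A steel bar 100 mm long, 12 wide, 8 thick; when down it points from the hinge towards the open front and carries a red crossbar at its end.
- hold_bar (a point): Centre of the red crossbar (150 mm long, 14 mm thick, parallel to the box's y axis) at the end of the hold-down arm, 100 mm from the hinge.
- hold_hinge (a point): Hinge axis of the hold-down arm: at x = 86.5 mm, y = 0, height 97 mm in the box's frame; the axis runs along the box's y.
- rack: White tube rack with eight yellow-capped tubes, 112 (its x) x 62 (its y) mm, 70 mm high, about 300 g, loose; it already stands in the box along the side wall at the box's +y. Origin: centre of its underside.
- carton: White kit carton with a blue band, rigid, 112 (its x) x 62 (its y) mm, 70 mm high, about 300 g. Starts on the bench in front of the box's open front. Origin: centre of its underside.
- dishes: Stack of five red culture dishes banded together into one piece: 90 mm diameter, 75 mm high, about 250 g. Starts on the bench in front of the box's open front. Origin: centre of its underside.
- pot_yellow: Specimen pot with a yellow cap, 60 mm diameter, 70 mm high; leave alone. Origin: centre of its underside.
- pot_red: Specimen pot with a red cap, 60 mm diameter, 70 mm high; leave alone. Origin: centre of its underside.
- wash_bottle: White wash bottle with a red cap, 60 mm diameter, 170 mm high; leave alone. Origin: centre of its underside.
- cream_dishes: Stack of three cream culture dishes, 90 mm diameter, 45 mm high; leave alone. Origin: centre of its underside.
- rack2: A second tube rack, partly filled, 160 x 62 mm, 70 mm high, outside the box; leave alone. Origin: centre of its underside.
Mind the look-alikes: they are no part of the job. What is shaped like the dishes but green, purple or turquoise is not meant.

How it is judged:
By the outcome, as a careful person would: the job done as asked, in the order asked, and still so for the second after the job is handed in, with the robot touching nothing.
It also fails if it takes over 72 s, if anything falls off the work surface, if the arm or the gripper's body presses on something with over 40 N, if the wrist force passes 120 N, or if a joint passes its speed limit or range.

## Working session

There is one attempt and no reset: what is moved stays moved. The work goes in short steps, Python scripts to look and compute and a shell command to move; the robot and the scene stay as the last step left them, time stands still between calls to the robot, and variables do not carry over. Pictures are saved under pics/ and viewed, at most 10 in all, crops included, and the job is handed in when it is done.

```bash
ls; mkdir -p pics; cat > h.py <<'E'
import numpy as np, cv2
from workcell import arm
def grab(n,f=None):
    d=arm.grab_frame(n)
    if f: cv2.imwrite('pics/'+f,d['img'])
    return d
def cloud(d):
    K=np.array([[d['fx'],0,d['cx']],[0,d['fy'],d['cy']],[0,0,1.]])
    h,w=d['range_z'].shape
    uv=np.stack(np.meshgrid(np.arange(w),np.arange(h)),-1).reshape(-1,1,2).astype(float)
    s=cv2.undistortPoints(uv,K,np.array([d['k1'],0,0,0.])).reshape(h,w,2)
    z=d['range_z'][...,None]
    c=np.concatenate([s*z,z],-1)
    P=(c-np.array(d['t']))@np.array(d['R'])
    P[d['range_z']==0]=np.nan
    return P
E
python3 - <<'E'
from h import *
for n in ['top','scene']:
    d=grab(n,n+'0.png'); np.save(n+'0.npy',cloud(d)); print(n,d['k1'],d['t'])
print(arm.observe())
E
```

```text
pics
top 0.005613381224174659 [0.07116892 0.51549448 0.9572603 ]
scene -0.11620601329197651 [-0.08717952 -0.2060618   1.5604256 ]
{'time_s': 0.1, 'q': array([-1.20859252,  0.43515659,  0.02497549,  1.5739961 , -0.01157287,
        1.13400531, -0.07511574]), 'joint_vel': array([-0.00060506,  0.00013173,  0.00056911, -0.00313841, -0.00054509,
        0.00141821,  0.00126794]), 'joint_efforts': array([ 1.89478968e-03, -6.71753311e+01,  1.02756947e+00, -3.16902530e+01,
        1.57608505e-02,  7.17063478e-03, -2.35335966e-05]), 'tool_pos': array([0.28000159, 0.55824402, 0.21600633]), 'orientation': array([[-8.93875821e-01,  4.48314367e-01, -4.94987351e-04],
       [ 4.48314613e-01,  8.93874842e-01, -1.33197176e-03],
       [-1.54685335e-04, -1.41252741e-03, -9.99998990e-01]]), 'wrist_force': array([-0.83092655, -0.71627852, -0.95269477]), 'ft_torque': array([ 0.03750752, -0.0363932 ,  0.01235698]), 'gripper_force': 0.0, 'finger_gap': 0.0855527011744856}
```

View pics/top0.png

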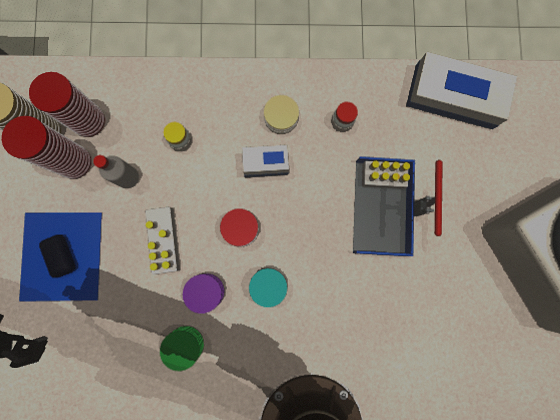

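View pics/scene0.png

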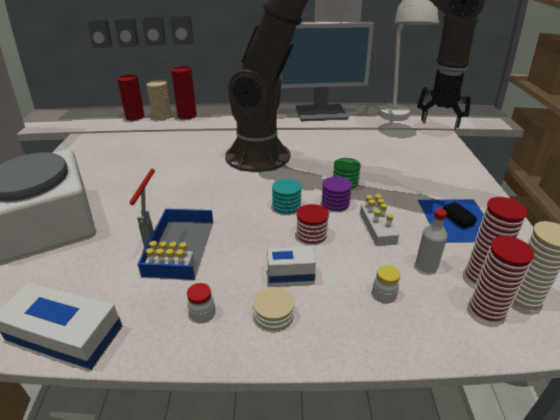

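The top view shows the box at about (384,206), open to the left, with the rack at (388,173). The kit carton is at (266,160), the red dishes at (239,228), and the red crossbar at (438,198). Turquoise (268,287), purple (203,293), cream (281,114) and the pots are left alone. Next I'll measure.

```bash
python3 - <<'E'
from h import *
P=np.load('top0.npy'); img=cv2.imread('pics/top0.png')
np.set_printoptions(precision=4,suppress=True)
def reg(n,u0,u1,v0,v1,z0,z1):
    p=P[v0:v1,u0:u1].reshape(-1,3); p=p[(p[:,2]>z0)&(p[:,2]<z1)]
    q=p[:,:2].astype(np.float32)
    r=cv2.minAreaRect(q); c=cv2.minEnclosingCircle(q)
    print(n,len(q),'z',np.median(p[:,2]),'rect',np.round(r[0],4),np.round(r[1],4),r[2],'circ',np.round(c[0],4),round(c[1],4))
reg('bench',300,340,180,300,-.05,.05)
reg('carton',225,305,130,190,.062,.08)
reg('dishes',210,268,200,255,.066,.085)
reg('rack',358,416,155,192,.055,.095)
reg('boxwalls',340,422,145,262,.036,.05)
reg('teal',240,300,260,315,.03,.09)
reg('cream',255,305,90,138,.03,.09)
reg('potred',325,362,95,138,.06,.09)
reg('bar',430,446,150,245,.12,.25)
reg('post',410,446,185,225,.09,.12)
reg('purple',170,230,265,315,.03,.09)
reg('rack2',140,182,200,275,.03,.09)
E
```

```text
bench 4781 z 0.0008686447670885739 rect [ 0.4605 -0.0315] [0.1028 0.3073] 89.09612274169922 circ [ 0.4606 -0.0317] 0.1617
carton 1164 z 0.07112219340397063 rect [0.6547 0.1076] [0.0633 0.112 ] 3.5881855487823486 circ [0.6544 0.1078] 0.0624
dishes 1116 z 0.07545747844431276 rect [0.4861 0.1714] [0.0879 0.0885] 89.83780670166016 circ [0.4863 0.1708] 0.0449
rack 415 z 0.07005800797252286 rect [ 0.6235 -0.1999] [0.0941 0.0458] 86.5368881225586 circ [ 0.6241 -0.2003] 0.0494
boxwalls 885 z 0.04431517446242505 rect [ 0.5405 -0.2034] [0.1617 0.245 ] 86.27391052246094 circ [ 0.5415 -0.193 ] 0.141
teal 1170 z 0.07524383009152574 rect [0.3436 0.1026] [0.0885 0.0884] 18.174604415893555 circ [0.3431 0.1022] 0.045
cream 991 z 0.04548255259563635 rect [0.7817 0.067 ] [0.0867 0.0881] 89.10079193115234 circ [0.7816 0.0664] 0.0453
potred 368 z 0.07076324466052283 rect [ 0.7722 -0.0964] [0.0512 0.0525] 28.17605209350586 circ [ 0.7731 -0.0964] 0.0277
bar 563 z 0.20135780310810894 rect [ 0.5349 -0.2617] [0.0222 0.1604] 86.07881164550781 circ [ 0.5351 -0.2588] 0.0804
post 104 z 0.10453900874866248 rect [ 0.5357 -0.2754] [0.0217 0.0413] 84.40242767333984 circ [ 0.5357 -0.2761] 0.0207
purple 1307 z 0.0749463702865605 rect [0.3382 0.2815] [0.1419 0.0893] 75.27176666259766 circ [0.3487 0.28  ] 0.0744
rack2 1676 z 0.0358432880952598 rect [0.4586 0.3643] [0.16   0.0629] 7.358860969543457 circ [0.4589 0.364 ] 0.0846
```

```bash
cat >> h.py <<'E'
np.set_printoptions(precision=4,suppress=True)
E
python3 - <<'E'
from h import *
P=np.load('top0.npy').reshape(-1,3)
from scipy.optimize import minimize
# wall tops: fit yaw by sharpness of histograms
m=(P[:,2]>.040)&(P[:,2]<.049)&(abs(P[:,0]-.54)<.16)&(P[:,1]<-.1)&(P[:,1]>-.31)
W=P[m]
def tobox(p,a,o):
    x=np.array([np.cos(a),np.sin(a)]);y=np.array([-x[1],x[0]]);q=p[:,:2]-o
    return np.c_[q@x,q@y]
best=None
for a in np.radians(np.arange(-98,-86,.25)):
    q=tobox(W,a,np.zeros(2)); s=sum(np.sum(np.histogram(q[:,i],bins=np.arange(-1,1,.002))[0]**2.) for i in(0,1))
    if best is None or s>best[0]: best=(s,a)
a=best[1];print('yaw',np.degrees(a))
q=tobox(W,a,np.zeros(2))
for i in (0,1):
    h,e=np.histogram(q[:,i],bins=np.arange(-1,1,.003)); k=h>6; print(i,[(round(x,3),int(n)) for x,n in zip(e[k],h[k])])
R=P[(P[:,2]>.055)&(P[:,2]<.12)&(P[:,0]>.5)&(P[:,0]<.69)&(P[:,1]<-.12)&(P[:,1]>-.27)]
q=tobox(R,a,np.zeros(2))
print('rack z hist',np.histogram(R[:,2],bins=np.arange(.055,.125,.005)))
print('rack box-frame minmax',np.percentile(q,[1,50,99],axis=0))
E
python3 -c "
import cv2
a=cv2.imread('pics/top0.png')[140:265,335:455];cv2.imwrite('pics/c1.png',cv2.resize(a,None,fx=4.8,fy=4.8,interpolation=2)[:600])"
```

```text
yaw -94.0Traceback (most recent call last):
  File "<stdin>", line 17, in <module>
IndexError: boolean index did not match indexed array along axis 0; size of axis is 667 but size of corresponding boolean axis is 666
```

View pics/c1.png

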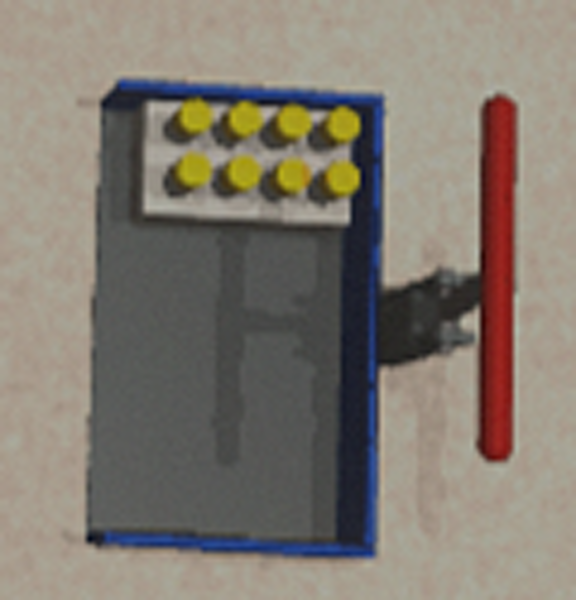

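The crop shows the rack against the +y wall with its plate corners at about (147,98), (143,214) and (352,224). The rest of the floor is free.

```bash
python3 - <<'E'
from h import *
P=np.load('top0.npy').reshape(-1,3)
def tobox(p,a,o=np.zeros(2)):
    x=np.array([np.cos(a),np.sin(a)]);y=np.array([-x[1],x[0]]);q=p[:,:2]-o
    return np.c_[q@x,q@y]
W=P[(P[:,2]>.040)&(P[:,2]<.049)&(abs(P[:,0]-.54)<.16)&(P[:,1]<-.1)&(P[:,1]>-.31)]
for a in np.radians([-94,-93.5,-93]):
    q=tobox(W,a)
    for i in (0,1):
        h,e=np.histogram(q[:,i],bins=np.arange(-1,1,.003)); print(i,[(round(x,3),int(n)) for x,n in zip(e,h) if n>9])
a=np.radians(-93.7)
R=P[(P[:,2]>.02)&(P[:,2]<.12)&(P[:,0]>.5)&(P[:,0]<.69)&(P[:,1]<-.12)&(P[:,1]>-.25)]
h,e=np.histogram(R[:,2],bins=np.arange(.02,.125,.005));print([(round(x,3),int(n)) for x,n in zip(e,h)])
d=arm.grab_frame('top')
K=np.array([[d['fx'],0,d['cx']],[0,d['fy'],d['cy']],[0,0,1.]])
Rm,t=np.array(d['R']),np.array(d['t'])
def px(u,v,z):
    s=cv2.undistortPoints(np.array([[[u,v]]],float),K,np.array([d['k1'],0,0,0.])).ravel()
    r=Rm.T@np.r_[s,1]; c=-Rm.T@t; return c+r*(z-c[2])/r[2]
def crop(u,v): return 335+(u+.5)/4.8-.5,140+(v+.5)/4.8-.5
for n,u,v,z in [('fl+y',121,80,.045),('br+y',383,95,.045),('br-y',375,556,.045),('fl-y',87,545,.0),('rack fl',147,98,.035),('rack f-',143,214,.035),('rack b-',350,226,.035)]:
    p=px(*crop(u,v),z); print(n,p,tobox(p[None],a))
print('cam',-Rm.T@t)
E
```

```text
0 [(np.float64(0.11), 10), (np.float64(0.119), 10), (np.float64(0.134), 12), (np.float64(0.137), 11), (np.float64(0.161), 18), (np.float64(0.167), 10), (np.float64(0.188), 13), (np.float64(0.191), 10), (np.float64(0.218), 137), (np.float64(0.221), 111), (np.float64(0.224), 47)]
1 [(np.float64(0.431), 73), (np.float64(0.434), 61), (np.float64(0.614), 16), (np.float64(0.617), 10), (np.float64(0.641), 11), (np.float64(0.644), 16), (np.float64(0.668), 74), (np.float64(0.671), 59), (np.float64(0.674), 12)]
0 [(np.float64(0.116), 11), (np.float64(0.125), 10), (np.float64(0.14), 14), (np.float64(0.143), 11), (np.float64(0.146), 10), (np.float64(0.167), 16), (np.float64(0.17), 10), (np.float64(0.173), 10), (np.float64(0.194), 13), (np.float64(0.221), 44), (np.float64(0.224), 140), (np.float64(0.227), 101), (np.float64(0.23), 15)]
1 [(np.float64(0.428), 37), (np.float64(0.431), 69), (np.float64(0.434), 35), (np.float64(0.614), 19), (np.float64(0.617), 10), (np.float64(0.641), 18), (np.float64(0.644), 10), (np.float64(0.647), 10), (np.float64(0.665), 43), (np.float64(0.668), 65), (np.float64(0
[... 706 characters left out ...]
.05), 20), (np.float64(0.055), 20), (np.float64(0.06), 43), (np.float64(0.065), 136), (np.float64(0.07), 213), (np.float64(0.075), 3), (np.float64(0.08), 0), (np.float64(0.085), 0), (np.float64(0.09), 0), (np.float64(0.095), 0), (np.float64(0.1), 0), (np.float64(0.105), 0), (np.float64(0.11), 0), (np.float64(0.115), 0)]
fl+y [ 0.6648 -0.1312  0.045 ] [[0.088  0.6719]]
br+y [ 0.6567 -0.2701  0.045 ] [[0.2272 0.6728]]
br-y [ 0.4146 -0.2548  0.045 ] [[0.2275 0.4302]]
fl-y [ 0.422  -0.1159  0.    ] [[0.0884 0.4286]]
rack fl [ 0.6577 -0.1472  0.035 ] [[0.1044 0.6658]]
rack f- [ 0.5951 -0.1431  0.035 ] [[0.1044 0.6031]]
rack b- [ 0.5884 -0.2531  0.035 ] [[0.2146 0.6035]]
cam [0.4058 0.0998 1.0062]
```

```bash
R='';
python3 -m jog '[[[24.8,-26.8,0,0,0,-0.07,0],[24.8,-26.8,0,0,0,-0.07,0],[24.8,-26.8,0,0,0,-0.07,0],[24.8,-26.8,0,0,0,-0.07,0],[24.8,-26.8,0,0,0,-0.07,0]]]' 20
python3 -m jog '[[[24.8,-26.8,0,0,0,-0.07,0],[24.8,-26.8,0,0,0,-0.07,0],[24.8,-26.8,0,0,0,-0.07,0],[24.8,-26.8,0,0,0,-0.07,0],[24.8,-26.8,0,0,0,-0.07,0]]]' 20
python3 -m jog '[[[24.8,-26.8,0,0,0,-0.07,0],[24.8,-26.8,0,0,0,-0.07,0],[24.8,-26.8,0,0,0,-0.07,0],[24.8,-26.8,0,0,0,-0.07,0],[24.8,-26.8,0,0,0,-0.064,0]]]' 20
python3 -m jog '[[[0,0,0,0,0,0,0],[0,0,0,0,0,0,0]]]' 20
python3 - <<'E'
from h import *
o=arm.observe(); y=o['orientation'][:,1]; print(np.degrees(np.arctan2(y[1],y[0])),o['tool_pos'],o['q'],o['orientation'][2])
E
```

```text
time_s: 0.57
tool_pos: [0.405, 0.4231, 0.2165]
orientation: [[-0.684, 0.73, -0.0], [0.73, 0.684, -0.0], [-0.0, -0.0, -1.0]]
wrist_force: [0.6, 0.8, 0.6]
finger_gap: 0.0854
gripper_force: 0.0
time_s: 0.98
tool_pos: [0.529, 0.2891, 0.2166]
orientation: [[-0.392, 0.92, -0.0], [0.92, 0.392, -0.0], [0.0, -0.0, -1.0]]
wrist_force: [1.1, 0.7, -0.1]
finger_gap: 0.085
gripper_force: 0.0
time_s: 1.4
tool_pos: [0.653, 0.1553, 0.2165]
orientation: [[-0.059, 0.998, -0.0], [0.998, 0.059, -0.0], [-0.0, -0.0, -1.0]]
wrist_force: [0.2, 1.1, 0.2]
finger_gap: 0.0853
gripper_force: 0.0
time_s: 1.57
tool_pos: [0.6531, 0.1537, 0.2161]
orientation: [[-0.057, 0.998, -0.0], [0.998, 0.057, -0.002], [-0.002, -0.0, -1.0]]
wrist_force: [-0.5, 1.2, -0.3]
finger_gap: 0.0857
gripper_force: 0.0
3.2938046893549378 [0.6531 0.1537 0.2161] [-0.5555  0.5263  0.3888  1.4709 -0.2052  1.1856 -0.0794] [-0.0018 -0.0004 -1.    ]
```

```bash
cd .;
python3 -m jog '[[[-1.5,3.5,-35,0,0,0,0],[0,0,-35,0,0,0,0],[0,0,-35,0,0,0,0],[0,0,-35,0,0,0,0],[0,0,-31,0,0,0,0]]]' 20
python3 -m jog '[[[0,0,0,0,0,0,140],[0,0,0,0,0,0,140],[0,0,0,0,0,0,140],[0,0,0,0,0,0,140],[0,0,0,0,0,0,140]]]' 20
python3 -m jog '[[[0,0,0,0,0,0,140],[0,0,0,0,0,0,140],[0,0,0,0,0,0,140],[0,0,0,0,0,0,140],[0,0,0,0,0,0,140]]]' 20
python3 - <<'E'
from h import *
P=cloud(grab('top','top1.png'))
p=P[120:200,215:315].reshape(-1,3); p=p[(p[:,2]>.062)&(p[:,2]<.078)]; r=cv2.minAreaRect(p[:,:2].astype(np.float32)); print(r,len(p))
E
```

```text
time_s: 1.98
tool_pos: [0.6489, 0.1623, 0.0435]
orientation: [[-0.065, 0.998, -0.002], [0.998, 0.065, 0.001], [0.001, -0.002, -1.0]]
wrist_force: [-0.1, 0.4, -0.3]
finger_gap: 0.0856
gripper_force: 0.0
time_s: 2.4
tool_pos: [0.6516, 0.1609, 0.0478]
orientation: [[-0.062, 0.998, 0.002], [0.998, 0.062, 0.001], [0.001, 0.003, -1.0]]
wrist_force: [-0.4, 1.0, -2.0]
finger_gap: 0.0607
gripper_force: 24.5
time_s: 2.82
tool_pos: [0.6511, 0.1605, 0.0461]
orientation: [[-0.062, 0.998, 0.001], [0.998, 0.062, 0.0], [0.0, 0.001, -1.0]]
wrist_force: [1.1, 1.7, -1.2]
finger_gap: 0.0604
gripper_force: 24.6
((0.6575940847396851, 0.0765407606959343), (0.06319674104452133, 0.052499741315841675), 6.192041873931885) 535
```

```bash
cd .;
python3 -m jog '[[[-10.2,-19.8,0,0,0,-0.016,140],[-10.2,-19.8,0,0,0,-0.016,140],[-10.2,-19.8,0,0,0,-0.016,140],[-10.2,-19.8,0,0,0,-0.016,140]]]' 20
python3 -m jog '[[[-10.2,-19.8,0,0,0,-0.016,140],[-10.2,-19.8,0,0,0,-0.016,140],[-10.2,-19.8,0,0,0,-0.016,140],[-10.2,-19.8,0,0,0,-0.016,140],[0,0,0,0,0,0,140]]]' 20
python3 -m jog '[[[0,0,0,0,0,0,140],[0,0,0,0,0,0,140]]]' 20
cat >> h.py <<'E'
A=np.radians(-93.7); EX=np.array([np.cos(A),np.sin(A)]); EY=np.array([-EX[1],EX[0]])
O=np.array([.1535,.551])
def b(p): p=np.atleast_2d(p)[:,:2]; return np.c_[p@EX,p@EY]-O
def st():
    o=arm.observe(); y=o['orientation'][:,1]
    print('t',o['time_s'],'tcp',o['tool_pos'],'box mm',b(o['tool_pos'])*1000,'yaw',np.degrees(np.arctan2(y[1],y[0])),'F',o['wrist_force'],'gap',o['finger_gap'])
def rect(P,x0,x1,y0,y1,z0,z1):
    p=P.reshape(-1,3); p=p[(p[:,2]>z0)&(p[:,2]<z1)]; q=b(p); k=(q[:,0]>x0)&(q[:,0]<x1)&(q[:,1]>y0)&(q[:,1]<y1)
    q=q[k]*1000; r=cv2.minAreaRect(q.astype(np.float32)); print('rect',np.round(r[0],1),np.round(r[1],1),round(r[2],1),'n',len(q),'min',q.min(0),'max',q.max(0))
E
python3 - <<'E'
from h import *
st(); P=cloud(grab('top','top2.png')); print('carton'); rect(P,-.25,-.06,-.05,.09,.064,.076)
E
```

```text
time_s: 3.2
tool_pos: [0.6098, 0.0802, 0.0459]
orientation: [[0.002, 1.0, 0.001], [1.0, -0.002, -0.0], [-0.0, 0.001, -1.0]]
wrist_force: [1.8, 1.4, -0.1]
finger_gap: 0.0609
gripper_force: 24.6
time_s: 3.62
tool_pos: [0.5666, -0.0041, 0.0458]
orientation: [[0.073, 0.997, -0.002], [0.997, -0.073, -0.003], [-0.003, -0.002, -1.0]]
wrist_force: [-0.3, -1.8, -2.5]
finger_gap: 0.0606
gripper_force: 24.4
time_s: 3.78
tool_pos: [0.5689, 0.0015, 0.0456]
orientation: [[0.066, 0.998, -0.001], [0.998, -0.066, -0.0], [-0.0, -0.001, -1.0]]
wrist_force: [-0.3, -1.2, -1.8]
finger_gap: 0.0611
gripper_force: 24.6
t 3.7833 tcp [0.5689 0.0015 0.0456] box mm [[-191.6752   16.6108]] yaw -3.809992336517599 F [-0.272  -1.1761 -1.8345] gap 0.06105616684185632
cartonTraceback (most recent call last):
  File "<stdin>", line 2, in <module>
  File "h.py", line 26, in rect
    q=q[k]*1000; r=cv2.minAreaRect(q.astype(np.float32)); print('rect',np.round(r[0],1),np.round(r[1],1),round(r[2],1),'n',len(q),'min',q.min(0),'max',q.max(0))
                                                                                                                                        ~~~~~^^^
    return umr_minimum(a, axis, None, out, keepdims, initial, where)
ValueError: zero-size array to reduction operation minimum which has no identity
```

View pics/top2.png

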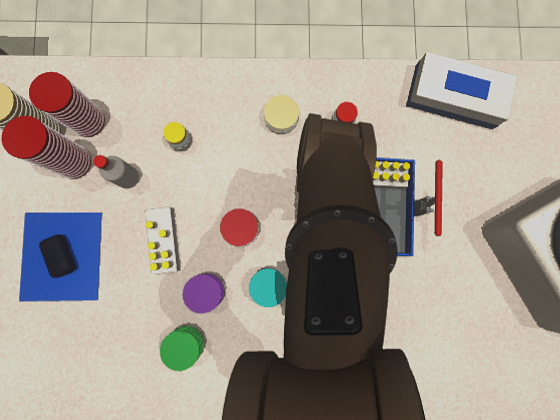

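The top view shows the arm over the box front, hiding the carton, while the dishes (239,228) are undisturbed. I'll check with the scene camera.

```bash
cd .;
python3 - <<'E'
from h import *
P=cloud(grab('scene','scene2.png')); print('carton top'); rect(P,-.25,-.03,-.05,.09,.064,.076); print('carton band'); rect(P,-.25,-.05,-.05,.09,.02,.06); print('rack'); rect(P,-.06,.08,.03,.13,.03,.041)
E
python3 -c "
import cv2
a=cv2.imread('pics/scene2.png')[170:310,110:310];cv2.imwrite('pics/c2.png',cv2.resize(a,None,fx=4,fy=4,interpolation=2))"
```

```text
carton top
rect [-115.4   28. ] [189.   93.1] 9.8 n 606 min [-203.4139  -17.882 ] max [-30.0995  89.3609]
carton band
rect [-128.    49.7] [173.9  55.7] 24.6 n 574 min [-196.227   -11.8465] max [-50.0362  89.457 ]
rack
rect [ 4.5 85.6] [ 82.7 133.7] 85.8 n 462 min [-59.9903  39.5167] max [ 74.1054 123.9078]
```

View pics/c2.png

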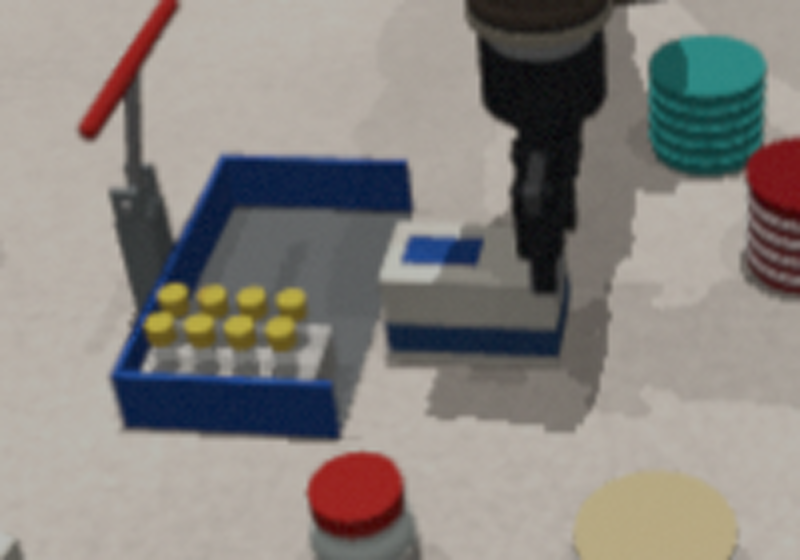

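The carton is upright, gripped at its rear end. Its near bottom corners are at crop (388,361) and (557,354), and the rack's front inner corner is at (331,326). I'll convert these.

```bash
cat >> h.py <<'E'
def px(d,u,v,z):
    K=np.array([[d['fx'],0,d['cx']],[0,d['fy'],d['cy']],[0,0,1.]]); Rm,t=np.array(d['R']),np.array(d['t'])
    s=cv2.undistortPoints(np.array([[[u,v]]],float),K,np.array([d['k1'],0,0,0.])).ravel()
    r=Rm.T@np.r_[s,1]; c=-Rm.T@t; return c+r*(z-c[2])/r[2]
E
python3 - <<'E'
from h import *
d=grab('scene')
for n,u,v,z in [('c front bot',388,361,0),('c rear bot',557,354,0),('c front top',383,281,.07),('c far front top',403,225,.07),('rack in',331,326,.035),('rack out',328,379,.035),('wall +y',336,381,.045),('wall+y bot',340,436,0),('wall -y top',410,161,.045)]:
    print(n,b(px(d,110+(u+.5)/4-.5,170+(v+.5)/4-.5,z))*1000)
E
```

```text
c front bot [[-82.283   45.9788]]
c rear bot [[-192.4344   32.5606]]
c front top [[-87.5757  49.1063]]
c far front top [[-88.5695  -9.8508]]
rack in [[-50.5304  53.7499]]
rack out [[-60.3945 103.6957]]
wall +y [[-69.6333 115.9974]]
wall+y bot [[-66.4884 117.3428]]
wall -y top [[ -69.0384 -119.4415]]
```

```bash
python3 - <<'E'
from h import *
d=grab('scene');P=cloud(d).reshape(-1,3);q=b(P)*1000;z=P[:,2]
k=(z>.01)&(z<.06)&(q[:,0]>-165)&(q[:,0]<-92)&(q[:,1]>15)&(q[:,1]<65)
f=np.polyfit(q[k,0],q[k,1],1);print('face',k.sum(),np.degrees(np.arctan(f[0])),np.polyval(f,[-90,-135,-165]),np.std(q[k,1]-np.polyval(f,q[k,0])))
k=(z>.066)&(z<.075)&(q[:,0]>-165)&(q[:,0]<-60)&(q[:,1]>-25)&(q[:,1]<55)
r=cv2.minAreaRect(q[k].astype(np.float32));print(r,q[k].min(0),q[k].max(0))
k=(z>.015)&(z<.03)&(q[:,0]>-60)&(q[:,0]<60)&(q[:,1]>110)&(q[:,1]<135)
f=np.polyfit(q[k,0],q[k,1],1);print('wall',k.sum(),np.degrees(np.arctan(f[0])),f)
E
```

```text
face 415 -0.489812368058057 [46.6721 47.0568 47.3132] 1.4387478693386602
((-123.81007385253906, 17.931428909301758), (65.6973648071289, 82.65293884277344), 87.85550689697266) [-164.6763  -15.1423] [-82.0305  52.0002]
wall 202 0.34291266357370775 [  0.006  120.9401]
```

```bash
cd .;
python3 -m jog '[[[-1.3,-20.1,0,0,0,0,140],[-1.3,-20.1,0,0,0,0,140],[-1.3,-20.1,0,0,0,0,140]]]' 20
python3 -m jog '[[[-1.3,-20.1,0,0,0,0,140],[-1.3,-20.1,0,0,0,0,140],[-1.3,-20.1,0,0,0,0,140],[0,0,0,0,0,0,140],[0,0,0,0,0,0,140]]]' 20
python3 - <<'E'
from h import *
st()
E
python3 -m jog '[[[0,0,0,0,0,0,80],[0,0,0,0,0,0,60],[0,0,0,0,0,0,60],[0,0,0,0,0,0,60]]]' 20
python3 -m jog '[[[1,15,0,0,0,0,60],[1.3,20,0,0,0,0,60],[0,0,0,0,0,0,255],[0,0,0,0,0,0,180],[0,0,0,0,0,0,180]]]' 20
python3 -m jog '[[[0,0,0,0,0,0,180],[0,0,0,0,0,0,180],[0,0,0,0,0,0,180]]]' 20
python3 - <<'E'
from h import *
st()
d=grab('scene');P=cloud(d).reshape(-1,3);q=b(P)*1000;z=P[:,2]
k=(z>.066)&(z<.075)&(q[:,0]>-95)&(q[:,0]<66)&(q[:,1]>-25)&(q[:,1]<51)
r=cv2.minAreaRect(q[k].astype(np.float32));print(r,q[k].min(0),q[k].max(0))
E
```

```text
time_s: 4.23
tool_pos: [0.5661, -0.057, 0.0459]
orientation: [[0.063, 0.998, 0.001], [0.998, -0.063, 0.001], [0.001, 0.001, -1.0]]
wrist_force: [-0.1, 1.3, -0.7]
finger_gap: 0.0608
gripper_force: 24.7
time_s: 4.65
tool_pos: [0.5615, -0.1196, 0.0457]
orientation: [[0.068, 0.998, 0.0], [0.998, -0.068, -0.0], [-0.0, 0.0, -1.0]]
wrist_force: [-0.9, -0.4, -2.7]
finger_gap: 0.0609
gripper_force: 24.5
t 4.65 tcp [ 0.5615 -0.1196  0.0457] box mm [[-70.3888  17.0609]] yaw -3.8748186654830317 F [-0.8938 -0.4423 -2.7373] gap 0.0609107187782357
time_s: 4.98
tool_pos: [0.5617, -0.1175, 0.0458]
orientation: [[0.064, 0.998, 0.0], [0.998, -0.064, 0.001], [0.001, 0.0, -1.0]]
wrist_force: [0.4, -0.0, 0.0]
finger_gap: 0.0655
gripper_force: 0.0
time_s: 5.4
tool_pos: [0.5637, -0.0837, 0.0458]
orientation: [[0.065, 0.998, 0.0], [0.998, -0.065, -0.0], [-0.0, 0.0, -1.0]]
wrist_force: [0.9, 0.3, -0.1]
finger_gap: 0.0296
gripper_force: 0.0
time_s: 5.65
tool_pos: [0.5635, -0.0845, 0.0458]
orientation: [[0.067, 0.998, 0.0], [0.998, -0.067, -0.0], [-0.0, 0.0, -1.0]]
wrist_force: [-0.4, -0.3, 0.1]
finger_gap: 0.0252
gripper_force: 0.0
t 5.65 tcp [ 0.5635 -0.0845  0.0458] box mm [[-105.5423   16.804 ]] yaw -3.8449170093463443 F [-0.3823 -0.3483  0.0702] gap 0.025212060223033763
((-28.52007293701172, 18.421733856201172), (131.3236541748047, 63.40144348144531), 0.6113971471786499) [-94.3829 -12.9487] [36.9342 50.4985]
```

```bash
cd .;
python3 -m jog '[[[-0.7,-11,0,0,0,0,180],[-0.7,-10,0,0,0,0,180],[-0.6,-10,0,0,0,0,180],[-0.6,-10,0,0,0,0,180],[0,0,0,0,0,0,180]]]' 20
python3 -m jog '[[[0,0,0,0,0,0,180]]]' 20
python3 - <<'E'
from h import *
st()
E
python3 -m jog '[[[1.3,20,0,0,0,0,180],[1.3,20,0,0,0,0,180],[1.3,20,40,0,0,0,130],[0,0,40,0,0,0,130],[0,0,40,0,0,0,130]]]' 20
python3 - <<'E'
from h import *
st()
d=grab('scene','scene3.png');P=cloud(d).reshape(-1,3);q=b(P)*1000;z=P[:,2]
k=(z>.066)&(z<.075)&(q[:,0]>-95)&(q[:,0]<66)&(q[:,1]>-25)&(q[:,1]<51)
r=cv2.minAreaRect(q[k].astype(np.float32));print(r,q[k].min(0),q[k].max(0))
E
```

```text
time_s: 6.12
tool_pos: [0.5605, -0.1285, 0.0459]
orientation: [[0.07, 0.998, 0.0], [0.998, -0.07, -0.002], [-0.002, 0.0, -1.0]]
wrist_force: [-0.5, -0.3, 0.5]
finger_gap: 0.0249
gripper_force: 0.0
time_s: 6.2
tool_pos: [0.5607, -0.1265, 0.0458]
orientation: [[0.068, 0.998, 0.0], [0.998, -0.068, -0.001], [-0.001, 0.0, -1.0]]
wrist_force: [0.1, 0.4, -0.1]
finger_gap: 0.0249
gripper_force: 0.0
t 6.2 tcp [ 0.5607 -0.1265  0.0458] box mm [[-63.452   16.7434]] yaw -3.921839623163141 F [ 0.0894  0.3504 -0.0557] gap 0.02491735729465082
time_s: 6.62
tool_pos: [0.5641, -0.0643, 0.1637]
orientation: [[0.063, 0.998, -0.002], [0.998, -0.063, -0.0], [-0.0, -0.002, -1.0]]
wrist_force: [0.5, -0.3, 0.2]
finger_gap: 0.0417
gripper_force: 0.0
t 6.6167 tcp [ 0.5641 -0.0643  0.1637] box mm [[-125.7468   16.0639]] yaw -3.627141621155399 F [ 0.5333 -0.2881  0.1846] gap 0.04169012586263714
((7.18194580078125, 17.23706817626953), (66.59381103515625, 112.29899597167969), 89.7971420288086) [-48.9536 -16.2042] [63.2919 50.4348]
```

```bash
cd .;
python3 -m jog '[[[-9.2,38.7,0,0,0,0,90],[-9.2,38.7,0,0,0,0,90],[-9.2,38.7,0,0,0,0,90],[-9.2,38.7,0,0,0,0,90],[-9.2,38.7,0,0,0,0,90]]]' 20
python3 -m jog '[[[-9.2,38.7,0,0,0,0,90],[-9.2,38.7,0,0,0,0,90],[-9.2,38.7,0,0,0,0,90],[0,0,0,0,0,0,90],[0,0,0,0,0,0,90]]]' 20
python3 - <<'E'
from h import *
st()
d=grab('scene');P=cloud(d).reshape(-1,3);q=b(P)*1000;z=P[:,2]
k=(z>.069)&(z<.079)&(q[:,0]>-415)&(q[:,0]<-290)&(q[:,1]>-130)&(q[:,1]<-20)
print('dishes',k.sum(),cv2.minEnclosingCircle(q[k].astype(np.float32)),np.median(q[k],axis=0))
P=cloud(grab('top')).reshape(-1,3);q=b(P)*1000;z=P[:,2]
k=(z>.066)&(z<.08)&(q[:,0]>-70)&(q[:,0]<80)&(q[:,1]>-30)&(q[:,1]<51)
if k.sum(): print('carton top',k.sum(),cv2.minAreaRect(q[k].astype(np.float32)))
E
```

```text
time_s: 7.08
tool_pos: [0.518, 0.1291, 0.1631]
orientation: [[0.066, 0.998, 0.0], [0.998, -0.066, 0.0], [0.0, 0.0, -1.0]]
wrist_force: [1.0, 0.9, -0.0]
finger_gap: 0.0552
gripper_force: 0.0
time_s: 7.5
tool_pos: [0.49, 0.2465, 0.1627]
orientation: [[0.06, 0.998, -0.0], [0.998, -0.06, 0.0], [0.0, -0.0, -1.0]]
wrist_force: [0.9, -0.6, 0.3]
finger_gap: 0.0553
gripper_force: 0.0
t 7.5 tcp [0.49   0.2465 0.1627] box mm [[-431.1419  -77.9648]] yaw -3.4500179795466486 F [ 0.9031 -0.5742  0.269 ] gap 0.05531014754707536
dishes 526 ((-354.99346923828125, -76.62895202636719), 46.98972702026367) [-355.6816  -74.1379]
carton top 1172 ((15.201004028320312, 18.51294708251953), (64.74878692626953, 131.66468811035156), 88.15985107421875)
```

```bash
cd .;
python3 -m jog '[[[0,0,-40,0,0,0,90],[0,0,-40,0,0,0,90],[0,0,-38,0,0,0,90],[0,0,0,0,0,0,90]]]' 20
python3 -m jog '[[[-0.3,-20,0,0,0,0,90],[-0.2,-16,0,0,0,0,90],[-0.3,-20,0,0,0,0,90],[-0.3,-20,0,0,0,0,90],[-0.3,-20,0,0,0,0,90]]]' 20
python3 -m jog '[[[-0.3,-20,0,0,0,0,90],[-0.3,-20,0,0,0,0,90],[-0.3,-20,0,0,0,0,90],[-0.3,-20,0,0,0,0,90],[-0.3,-20,0,0,0,0,90]]]' 20
python3 -m jog '[[[-0.3,-20,0,0,0,0,90],[-0.2,-15,0,0,0,0,90],[-0.1,-9,0,0,0,0,90],[0,0,0,0,0,0,90],[0,0,0,0,0,0,90]]]' 20
python3 - <<'E'
from h import *
st()
d=grab('scene','scene4.png');P=cloud(d).reshape(-1,3);q=b(P)*1000;z=P[:,2]
k=(z>.069)&(z<.079)&(q[:,0]>-190)&(q[:,0]<-70)&(q[:,1]>-130)&(q[:,1]<-10)
print('dishes',k.sum(),cv2.minEnclosingCircle(q[k].astype(np.float32)),q[k].min(0),q[k].max(0))
im=d['img'][140:290,120:320];cv2.imwrite('pics/c4.png',cv2.resize(im,None,fx=4,fy=4,interpolation=2))
E
```

```text
time_s: 7.93
tool_pos: [0.4877, 0.2394, 0.0392]
orientation: [[0.069, 0.998, -0.008], [0.998, -0.069, -0.006], [-0.007, -0.008, -1.0]]
wrist_force: [-0.9, -1.8, 0.4]
finger_gap: 0.0548
gripper_force: 0.0
time_s: 8.35
tool_pos: [0.4913, 0.1464, 0.0472]
orientation: [[0.067, 0.998, 0.003], [0.998, -0.067, 0.001], [0.002, 0.002, -1.0]]
wrist_force: [0.3, 3.4, 1.0]
finger_gap: 0.055
gripper_force: 1.6
time_s: 8.77
tool_pos: [0.4895, 0.046, 0.0472]
orientation: [[0.068, 0.998, 0.003], [0.998, -0.068, 0.001], [0.001, 0.003, -1.0]]
wrist_force: [0.3, 2.2, 0.0]
finger_gap: 0.0551
gripper_force: 1.6
time_s: 9.18
tool_pos: [0.4882, 0.0029, 0.0459]
orientation: [[0.068, 0.998, 0.001], [0.998, -0.068, 0.0], [0.0, 0.001, -1.0]]
wrist_force: [0.8, -0.3, 0.9]
finger_gap: 0.0555
gripper_force: 0.0
t 9.1833 tcp [0.4882 0.0029 0.0459] box mm [[-187.8904  -63.9848]] yaw -3.8955331359651773 F [ 0.7693 -0.3105  0.8629] gap 0.055454459555672034
dishes 467 ((-147.1585693359375, -57.463260650634766), 54.29804611206055) [-189.5857 -105.4824] [-94.4891 -17.2235]
```

View pics/c4.png

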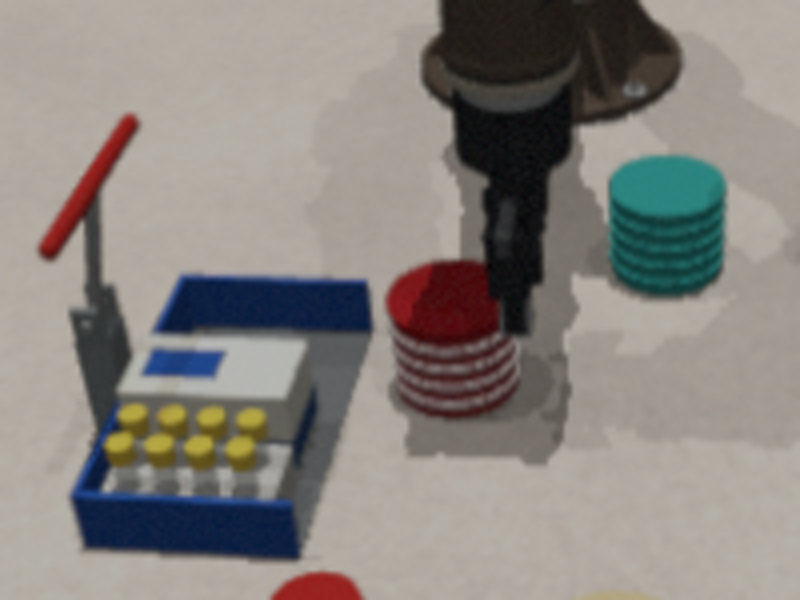

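The dishes stand upright at about (455,335) in the crop, just in front of the gap beside the carton. I'll push on, shifting slightly towards the middle of the gap.

```bash
cd .;
python3 -m jog '[[[-1.8,-15,0,0,0,0,90],[-1.8,-15,0,0,0,0,90],[-1.5,-15,0,0,0,0,90],[-1,-15,0,0,0,0,90],[-1,-15,0,0,0,0,90]]]' 20
python3 -m jog '[[[-1,-15,0,0,0,0,90],[-1,-15,0,0,0,0,90],[-1,-15,0,0,0,0,90],[-0.7,-11,0,0,0,0,90],[-0.4,-6,0,0,0,0,90]]]' 20
python3 -m jog '[[[-0.2,-3,0,0,0,0,90],[0,0,0,0,0,0,90],[0,0,0,0,0,0,90]]]' 20
python3 - <<'E'
from h import *
st()
E
```

```text
time_s: 9.65
tool_pos: [0.4809, -0.0702, 0.0452]
orientation: [[0.063, 0.998, 0.0], [0.998, -0.063, 0.001], [0.001, 0.0, -1.0]]
wrist_force: [1.5, 2.2, 0.4]
finger_gap: 0.0552
gripper_force: 1.7
time_s: 10.07
tool_pos: [0.4767, -0.1338, 0.0451]
orientation: [[0.066, 0.998, 0.0], [0.998, -0.066, 0.0], [0.0, 0.0, -1.0]]
wrist_force: [0.8, 3.6, 1.3]
finger_gap: 0.0552
gripper_force: 1.8
time_s: 10.32
tool_pos: [0.4763, -0.1362, 0.0449]
orientation: [[0.066, 0.998, -0.0], [0.998, -0.066, -0.0], [-0.0, -0.0, -1.0]]
wrist_force: [-0.3, 0.2, 0.0]
finger_gap: 0.0553
gripper_force: 0.0
t 10.3167 tcp [ 0.4763 -0.1362  0.0449] box mm [[-48.3185 -66.8683]] yaw -3.7633699243837015 F [-0.3036  0.2444  0.0264] gap 0.05530012867977098
```

```bash
cd .;
python3 -m jog '[[[1.3,20,0,0,0,0,90],[1.9,30,0,0,0,0,90],[1.9,30,0,0,0,0,160],[0,10,40,0,0,0,255],[0,0,40,0,0,0,255]]]' 20
python3 -m jog '[[[0,30,40,0,0,0,255],[0,35,40,0,0,0,255],[0,35,40,0,0,0,255],[0,35,0,0,0,0,255],[0,35,0,0,0,0,255]]]' 20
python3 - <<'E'
from h import *
st()
d=grab('top');im=d['img'][130:270,320:460];P=cloud(d).reshape(-1,3);q=b(P)*1000;z=P[:,2]
k=(z>.069)&(z<.08)&(q[:,0]>-70)&(q[:,0]<70)&(q[:,1]>-130)&(q[:,1]<-15)
print('dishes',k.sum(),cv2.minEnclosingCircle(q[k].astype(np.float32)),q[k].min(0),q[k].max(0))
k=(z>.066)&(z<.075)&(q[:,0]>-70)&(q[:,0]<68)&(q[:,1]>-14)&(q[:,1]<51)
print('carton top',k.sum(),cv2.minAreaRect(q[k].astype(np.float32)))
k=(z>.12)&(z<.25)&(q[:,0]>50)&(q[:,0]<170)&(abs(q[:,1])<100)
print('bar',k.sum(),np.percentile(np.c_[q[k],z[k]*1000],[2,50,98],axis=0))
s=grab('scene'); a=s['img'][140:280,110:250]
cv2.imwrite('pics/c5.png',cv2.resize(np.hstack([im,a]),(800,400),interpolation=2))
P=cloud(s).reshape(-1,3);q=b(P)*1000;z=P[:,2]
k=(z>.175)&(z<.25)&(q[:,0]>50)&(q[:,0]<170)&(abs(q[:,1])<100)
print('bar scene',k.sum(),np.percentile(np.c_[q[k],z[k]*1000],[2,50,98],axis=0))
E
```

```text
time_s: 10.73
tool_pos: [0.4794, -0.0426, 0.1239]
orientation: [[0.06, 0.998, -0.006], [0.998, -0.06, 0.0], [-0.0, -0.006, -1.0]]
wrist_force: [1.4, 0.1, 0.3]
finger_gap: 0.0195
gripper_force: 0.0
time_s: 11.15
tool_pos: [0.4823, 0.1052, 0.2233]
orientation: [[0.066, 0.998, 0.004], [0.998, -0.066, 0.002], [0.002, 0.004, -1.0]]
wrist_force: [0.0, 0.6, -0.0]
finger_gap: -0.0004
gripper_force: 0.0
t 11.15 tcp [0.4823 0.1052 0.2233] box mm [[-289.6181  -76.5402]] yaw -3.808976087078441 F [ 0.034   0.5714 -0.008 ] gap -0.00040753785056593406
dishes 1083 ((-0.22543317079544067, -64.60560607910156), 45.36394119262695) [ -45.5893 -108.2673] [ 44.4558 -20.4017]
carton top 1133 ((6.966304779052734, 18.565500259399414), (113.6517105102539, 62.3017463684082), 0.1358511745929718)
bar 572 [[ 62.8506 -76.523  138.7474]
 [ 68.0887  -1.0801 201.2137]
 [ 77.9391  75.6815 204.9642]]
bar scene 263 [[ 60.91   -73.0801 180.4816]
 [ 65.4243   9.7411 200.5376]
 [ 73.7002  81.1356 203.7424]]
```

View pics/c5.png

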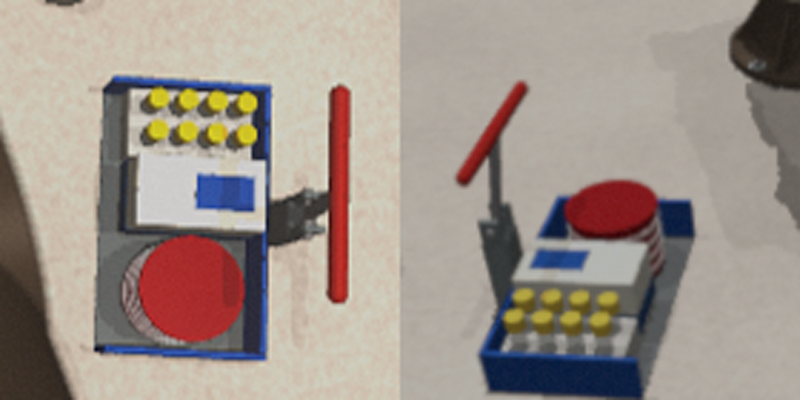

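Everything is packed: the rack, carton and dishes stand side by side behind the front edge. Next I'll bring the closed fingers behind the crossbar, off-centre at box y=+35 mm.

```bash
cd .;
python3 -m jog '[[[0,0,40,0,0,0,255],[7.8,-36.5,40,0,0,0,255],[7.8,-36.5,0,0,0,0,255],[7.8,-36.5,0,0,0,0,255],[7.8,-36.5,0,0,0,0,255]]]' 20
python3 -m jog '[[[7.8,-36.5,0,0,0,0,255],[7.8,-36.5,0,0,0,0,255],[7.8,-36.5,0,0,0,0,255],[7.8,-36.5,0,0,0,0,255],[7.8,-36.5,0,0,0,0,255]]]' 20
python3 -m jog '[[[7.8,-36.5,0,0,0,0,255],[7.8,-36.5,0,0,0,0,255],[0,0,0,0,0,0,255],[0,0,0,0,0,0,255]]]' 20
python3 - <<'E'
from h import *
st()
E
```

```text
time_s: 11.67
tool_pos: [0.5108, -0.0353, 0.292]
orientation: [[0.064, 0.998, 0.001], [0.998, -0.064, -0.0], [-0.0, 0.001, -1.0]]
wrist_force: [1.1, -0.2, -0.1]
finger_gap: -0.0005
gripper_force: 0.0
time_s: 12.08
tool_pos: [0.5495, -0.2181, 0.2911]
orientation: [[0.065, 0.998, -0.001], [0.998, -0.065, -0.0], [-0.0, -0.001, -1.0]]
wrist_force: [1.0, 0.0, -0.4]
finger_gap: 0.0002
gripper_force: 0.0
time_s: 12.42
tool_pos: [0.5643, -0.2923, 0.2905]
orientation: [[0.07, 0.998, -0.002], [0.998, -0.07, -0.001], [-0.001, -0.002, -1.0]]
wrist_force: [-0.2, 0.2, 0.2]
finger_gap: -0.0001
gripper_force: 0.0
t 12.4167 tcp [ 0.5643 -0.2923  0.2905] box mm [[101.7329  30.9443]] yaw -4.030238141817753 F [-0.2128  0.1615  0.1837] gap -0.00011478574370565215
```

```bash
cd .;
python3 -m jog '[[[0,0,-30,0,0,0,255],[0,0,-30,0,0,0,255],[0,0,-25,0,0,0,255],[0,0,0,0,0,0,255]]]' 20
python3 -m jog '[[[0.5,8.4,0,0,0,0,255],[0.5,8.4,-2,0,0,0,255],[0.5,8.4,-2,0,0,0,255],[0.5,8.4,-2,0,0,0,255]]]' 20
python3 -m jog '[[[0.5,8.4,-4,0,0,0,255],[0.5,8.4,-4,0,0,0,255],[0.5,8.4,-4,0,0,0,255],[0.5,8.4,-4,0,0,0,255],[0,0,0,0,0,0,255]]]' 20
python3 - <<'E'
from h import *
st()
s=grab('scene'); a=s['img'][130:280,100:300]
cv2.imwrite('pics/c6.png',cv2.resize(a,(800,600),interpolation=2))
P=cloud(s).reshape(-1,3);q=b(P)*1000;z=P[:,2]; c=s['img'].reshape(-1,3).astype(int)
k=(c[:,2]>90)&(c[:,1]<60)&(c[:,0]<60)&(z>.09)&(z<.25)&(q[:,0]>-60)&(q[:,0]<170)&(abs(q[:,1])<100)
print('bar',k.sum(),np.percentile(np.c_[q[k],z[k]*1000],[2,50,98],axis=0))
E
```

```text
time_s: 12.75
tool_pos: [0.5629, -0.2859, 0.2013]
orientation: [[0.064, 0.998, -0.008], [0.998, -0.064, 0.004], [0.004, -0.008, -1.0]]
wrist_force: [-0.5, -0.1, -0.6]
finger_gap: -0.0002
gripper_force: 0.0
time_s: 13.08
tool_pos: [0.5684, -0.2546, 0.202]
orientation: [[0.065, 0.998, 0.003], [0.998, -0.065, -0.0], [-0.0, 0.003, -1.0]]
wrist_force: [-0.1, 0.1, -0.5]
finger_gap: -0.0002
gripper_force: 0.0
time_s: 13.5
tool_pos: [0.5693, -0.2194, 0.1833]
orientation: [[0.064, 0.998, -0.001], [0.998, -0.064, 0.002], [0.002, -0.002, -1.0]]
wrist_force: [0.5, 0.1, -0.8]
finger_gap: 0.0004
gripper_force: 0.0
t 13.5 tcp [ 0.5693 -0.2194  0.1833] box mm [[28.7476 31.293 ]] yaw -3.6446000816992243 F [ 0.5053  0.1334 -0.8018] gap 0.00038138370733033753
bar 28 [[ 65.9293  -4.268  196.4485]
 [ 68.6772  61.391  201.9905]
 [ 71.8484  80.4755 203.6913]]
```

View pics/c6.png

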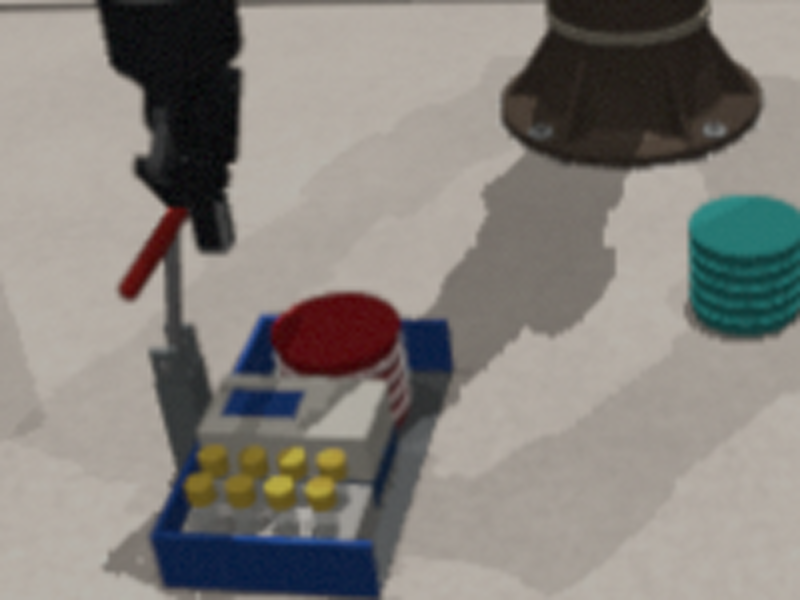

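The crossbar, at crop (155,255), is still up although the fingers ended in front of it. I'll check where the fingertip really is.

```bash
cd .;
python3 - <<'E'
from h import *
s=grab('scene'); P=cloud(s);
for u,v in [(152,180),(153,185),(154,190),(155,191),(145,175),(135,198),(132,203),(140,188),(143,184),(144,205),(143,196)]:
    p=P[v,u]; print((u,v),s['img'][v,u],b(p)*1000,p[2]*1000)
q=b(P.reshape(-1,3))*1000; z=P.reshape(-1,3)[:,2]*1000
k=(abs(q[:,0]-29)<30)&(abs(q[:,1]-31)<40)&(z>110)&(z<300); print(k.sum(),z[k].min(),np.percentile(np.c_[q,z][k],[1,10,50,90,99],axis=0))
E
```

```text
(152, 180) [24 23 22] [[15.3887 58.5594]] 247.49254683957662
(153, 185) [34 33 34] [[24.3716 38.1507]] 221.59055071861718
(154, 190) [38 37 36] [[24.7619 37.4064]] 207.22343857571133
(155, 191) [61 60 60] [[22.4135 38.2445]] 205.00439631024034
(145, 175) [15 15 14] [[18.3965 83.2206]] 274.6871074318982
(135, 198) [15 15 82] [[64.4182 63.2739]] 200.06701528118182
(132, 203) [13 16 78] [[65.6632 81.3315]] 197.89999948226605
(140, 188) [12 15 81] [[66.6836 20.9223]] 201.58070258801038
(143, 184) [15 16 81] [[66.4014  0.2552]] 200.5127175702197
(144, 205) [67 68 71] [[74.9356  3.0063]] 139.36849386009044
(143, 196) [63 64 64] [[71.4666  4.4039]] 167.7015569415591
444 197.9817434006434 [[  9.8569  -5.9842 200.2017]
 [ 12.6492  20.7976 213.0898]
 [ 19.7953  44.2063 256.5269]
 [ 31.6263  62.801  293.8381]
 [ 40.2916  70.285  299.6531]]
```

The depth image puts the shut fingertips at z≈199 mm while the TCP reads 183. They sit about 16 mm above the reported TCP, so they passed over the bar. I'll redo the push using that offset.

```bash
cd .;
python3 -m jog '[[[0,0,25,0,0,0,255],[0,0,20,0,0,0,255],[-1.5,-24,0,0,0,0,255],[-1.5,-24,0,0,0,0,255],[-1.6,-24,0,0,0,0,255]]]' 20
python3 -m jog '[[[0,0,0,0,0,0,255],[0,0,-25,0,0,0,255],[0,0,-25,0,0,0,255],[0,0,-14,0,0,0,255],[0,0,0,0,0,0,255]]]' 20
python3 -m jog '[[[0.5,8,0,0,0,0,255],[0.5,8,0,0,0,0,255],[0.5,8,-2,0,0,0,255],[0,0,0,0,0,0,255]]]' 20
python3 - <<'E'
from h import *
st()
s=grab('scene')
P=cloud(s).reshape(-1,3);q=b(P)*1000;z=P[:,2]*1000; c=s['img'].reshape(-1,3).astype(int)
k=(c[:,2]>65)&(c[:,1]<35)&(c[:,0]<35)&(z>90)&(z<250)&(q[:,0]>-60)&(q[:,0]<170)&(abs(q[:,1])<100)
print('bar',k.sum(),np.percentile(np.c_[q[k],z[k]],[2,50,98],axis=0))
k=(abs(q[:,0]-75)<35)&(abs(q[:,1]-31)<30)&(z>110)&(z<300)&(c.max(1)<75)&(c.max(1)-c.min(1)<15); print('fing',k.sum(),np.percentile(np.c_[q,z][k],[1,10,50],axis=0))
E
```

```text
time_s: 14.02
tool_pos: [0.5648, -0.2959, 0.2304]
orientation: [[0.066, 0.998, 0.001], [0.998, -0.066, -0.001], [-0.001, 0.001, -1.0]]
wrist_force: [0.5, -0.8, 0.1]
finger_gap: 0.0001
gripper_force: 0.0
time_s: 14.43
tool_pos: [0.5628, -0.2937, 0.1623]
orientation: [[0.067, 0.998, -0.005], [0.998, -0.067, 0.002], [0.001, -0.005, -1.0]]
wrist_force: [-1.2, 0.2, 0.5]
finger_gap: -0.0002
gripper_force: 0.0
time_s: 14.77
tool_pos: [0.5674, -0.2678, 0.1643]
orientation: [[0.063, 0.998, 0.002], [0.998, -0.063, 0.001], [0.001, 0.002, -1.0]]
wrist_force: [0.4, 0.7, 0.1]
finger_gap: -0.0001
gripper_force: 0.0
t 14.7667 tcp [ 0.5674 -0.2678  0.1643] box mm [[77.1731 32.5317]] yaw -3.63285470986575 F [0.4222 0.7214 0.1422] gap -0.00014366543156993174
bar 147 [[ 51.56   -68.2934 193.9903]
 [ 55.2966  24.7393 198.502 ]
 [ 61.1824  79.2716 201.113 ]]
fing 464 [[ 58.1512   3.4277 114.2225]
 [ 60.5352   6.1363 169.6526]
 [ 65.9476  41.2373 246.3913]]
```

```bash
cd .;
python3 -m jog '[[[0.5,8.4,-2,0,0,0,255],[0.5,8.4,-4,0,0,0,255],[0.5,8.4,-5,0,0,0,255],[0.5,8.4,-6,0,0,0,255],[0.5,8.4,-6,0,0,0,255]]]' 20
python3 -m jog '[[[0,0,0,0,0,0,255],[0,0,0,0,0,0,255]]]' 20
cat > bar.py <<'E'
from h import *
st()
s=grab('scene')
P=cloud(s).reshape(-1,3);q=b(P)*1000;z=P[:,2]*1000; c=s['img'].reshape(-1,3).astype(int)
k=(c[:,2]>65)&(c[:,1]<35)&(c[:,0]<35)&(z>85)&(z<250)&(q[:,0]>-60)&(q[:,0]<170)&(abs(q[:,1])<100)
print('bar',k.sum(),np.percentile(np.c_[q[k],z[k]],[2,50,98],axis=0))
E
python3 bar.py
```

```text
time_s: 15.23
tool_pos: [0.5688, -0.2272, 0.1398]
orientation: [[0.066, 0.998, -0.0], [0.998, -0.066, 0.0], [0.0, -0.0, -1.0]]
wrist_force: [1.0, -3.2, -1.7]
finger_gap: 0.0001
gripper_force: 1.5
time_s: 15.4
tool_pos: [0.5684, -0.227, 0.1396]
orientation: [[0.065, 0.998, -0.002], [0.998, -0.065, 0.001], [0.001, -0.002, -1.0]]
wrist_force: [0.1, -1.0, 0.4]
finger_gap: -0.0003
gripper_force: 0.0
t 15.4 tcp [ 0.5684 -0.227   0.1396] box mm [[36.3505 30.855 ]] yaw -3.706381083325381 F [ 0.1367 -0.9605  0.4263] gap -0.00028521699246785006
bar 144 [[  9.7733 -68.5519 169.5235]
 [ 13.3737  20.6837 173.4582]
 [ 19.299   78.0557 175.9461]]
```

```bash
cd .;
python3 -m jog '[[[-0.3,-5,8,0,0,0,255],[0,0,30,0,0,0,255],[1,15,0,0,0,0,255],[0.9,14,0,0,0,0,255],[0,0,0,0,0,0,255]]]' 20
python3 -m jog '[[[0.3,4,-10,0,0,0,255],[0.3,4,-10,0,0,0,255],[0,0,-10,0,0,0,255],[0.2,3,-6,0,0,0,255],[0.2,3,-6,0,0,0,255]]]' 20
python3 -m jog '[[[0.2,3,-6,0,0,0,255],[0.1,2,-6,0,0,0,255],[0.1,2,-6,0,0,0,255],[0.1,2,-6,0,0,0,255],[0,0,0,0,0,0,255]]]' 20
python3 bar.py
```

```text
time_s: 15.87
tool_pos: [0.5711, -0.2009, 0.1787]
orientation: [[0.063, 0.998, 0.001], [0.998, -0.063, 0.002], [0.002, 0.0, -1.0]]
wrist_force: [-0.1, 0.8, 0.2]
finger_gap: -0.0
gripper_force: 0.0
time_s: 16.28
tool_pos: [0.5721, -0.1834, 0.1352]
orientation: [[0.06, 0.998, -0.001], [0.998, -0.06, 0.007], [0.007, -0.001, -1.0]]
wrist_force: [-0.1, 0.7, 2.7]
finger_gap: -0.0001
gripper_force: 1.0
time_s: 16.7
tool_pos: [0.5707, -0.1813, 0.1106]
orientation: [[0.067, 0.998, -0.003], [0.998, -0.067, 0.0], [-0.0, -0.003, -1.0]]
wrist_force: [-0.6, 0.5, -0.1]
finger_gap: -0.0002
gripper_force: 0.0
t 16.7 tcp [ 0.5707 -0.1813  0.1106] box mm [[-9.4382 30.2538]] yaw -3.81429224213416 F [-0.5511  0.4897 -0.1069] gap -0.00021167202693181302
bar 151 [[-19.3464 -63.9561 116.1404]
 [-15.1283   9.8768 122.745 ]
 [ -7.2785  79.5273 125.8301]]
```

```bash
cd .;
python3 -m jog '[[[0.1,1,-6,0,0,0,255],[0.1,1,-6,0,0,0,255],[0,0,-5,0,0,0,255],[0,0,0,0,0,0,255]]]' 20
python3 -m jog '[[[0,0,-3,0,0,0,255],[0,0,-2,0,0,0,255],[0,0,0,0,0,0,255]]]' 20
python3 bar.py
```

```text
time_s: 17.08
tool_pos: [0.5715, -0.1791, 0.0943]
orientation: [[0.066, 0.998, -0.001], [0.998, -0.066, 0.0], [0.0, -0.001, -1.0]]
wrist_force: [-0.3, 0.2, -0.7]
finger_gap: -0.0001
gripper_force: 0.0
time_s: 17.33
tool_pos: [0.5719, -0.1793, 0.0902]
orientation: [[0.066, 0.998, -0.0], [0.998, -0.066, 0.0], [0.0, -0.0, -1.0]]
wrist_force: [0.1, 0.2, -0.3]
finger_gap: 0.0
gripper_force: 0.0
t 17.3333 tcp [ 0.5719 -0.1793  0.0902] box mm [[-11.5219  31.2815]] yaw -3.788411180317928 F [ 0.1047  0.2364 -0.3427] gap 5.762604749620452e-06
bar 154 [[-24.8805 -70.0518  95.6617]
 [-17.4535  -1.2513 102.9767]
 [-10.0347  79.7418 150.3193]]
```

Nearly level. I'll lower it 2 mm at a time until the stop answers.

```bash
cd .;
for i in 1; do
python3 -m jog '[[[0,0,-2,0,0,0,255],[0,0,0,0,0,0,255]]]' 20 | grep -E 'pos|wrist'
python3 -m jog '[[[0,0,-2,0,0,0,255],[0,0,0,0,0,0,255]]]' 20 | grep -E 'pos|wrist'
python3 -m jog '[[[0,0,-1,0,0,0,255],[0,0,0,0,0,0,255]]]' 20 | grep -E 'pos|wrist'
done; python3 bar.py
```

```text
tool_pos: [0.5723, -0.1795, 0.0893]
wrist_force: [-2.5, 0.8, 8.5]
tool_pos: [0.5725, -0.1795, 0.0887]
wrist_force: [-6.9, 3.4, 23.7]
tool_pos: [0.5726, -0.1796, 0.0885]
wrist_force: [-10.5, 3.9, 31.7]
t 17.8833 tcp [ 0.5726 -0.1796  0.0885] box mm [[-11.2577  32.006 ]] yaw -3.805002719231624 F [-10.4773   3.9185  31.7108] gap -0.00044189590818917673
bar 161 [[-24.4208 -70.2214  95.6025]
 [-17.0874  -1.722  102.1876]
 [ -9.9769  79.92   149.1902]]
```

```bash
cd .;
python3 -m jog '[[[0,0,10,0,0,0,255],[0,0,30,0,0,0,255],[0,0,40,0,0,0,255],[0,0,40,0,0,0,255],[0,40,20,0,0,0,255]]]' 20 | tail -6
python3 -m jog '[[[0,40,0,0,0,0,255],[0,40,0,0,0,0,255],[0,40,0,0,0,0,255],[0,40,0,0,0,0,255],[0,40,0,0,0,0,255]]]' 20 | grep pos
python3 -m jog '[[[0,40,0,0,0,0,255],[0,40,0,0,0,0,255],[0,0,0,0,0,0,255],[0,0,0,0,0,0,255]]]' 20 | grep pos
python3 bar.py; python3 - <<'E'
from h import *
d=grab('top');P=cloud(d).reshape(-1,3);q=b(P)*1000;z=P[:,2]*1000
k=(z>69)&(z<80)&(abs(q[:,0])<70)&(q[:,1]>-130)&(q[:,1]<-17)
print('dishes',cv2.minEnclosingCircle(q[k].astype(np.float32)))
k=(z>66)&(z<77)&(abs(q[:,0])<70)&(q[:,1]>-14)&(q[:,1]<51); print('carton',cv2.minAreaRect(q[k].astype(np.float32)))
k=(z>85)&(z<115)&(q[:,0]<0)&(q[:,0]>-40)&(abs(q[:,1])<100);print('bar',np.percentile(np.c_[q,z][k],[5,50,95],axis=0))
s=grab('scene');cv2.imwrite('pics/c7.png',cv2.resize(np.hstack([d['img'][130:270,320:460],s['img'][140:280,110:250]]),(800,400),interpolation=2))
E
```

```text
time_s: 18.35
tool_pos: [0.5727, -0.1511, 0.2297]
orientation: [[0.077, 0.997, 0.007], [0.997, -0.077, -0.006], [-0.006, 0.007, -1.0]]
wrist_force: [0.6, -1.5, 1.3]
finger_gap: -0.0001
gripper_force: 0.0
tool_pos: [0.5717, 0.0598, 0.2244]
tool_pos: [0.5715, 0.1414, 0.2238]
t 19.1 tcp [0.5715 0.1414 0.2238] box mm [[-331.4442   10.2015]] yaw -3.4602602316070277 F [ 0.859  -0.5766 -0.6051] gap -0.00020840774399879202
bar 148 [[-21.5998 -68.502   95.3423]
 [-17.5266   0.5091 102.0314]
 [-10.0939  79.111  105.126 ]]
dishes ((-0.6539296507835388, -64.95619201660156), 45.08890914916992)
carton ((6.805789947509766, 18.650739669799805), (113.0831298828125, 62.542442321777344), 0.33088552951812744)
bar [[-18.9048 -72.0374  98.5805]
 [-13.9378  -1.2516 103.0961]
 [ -6.1295  71.5874 106.6933]]
```

View pics/c7.png

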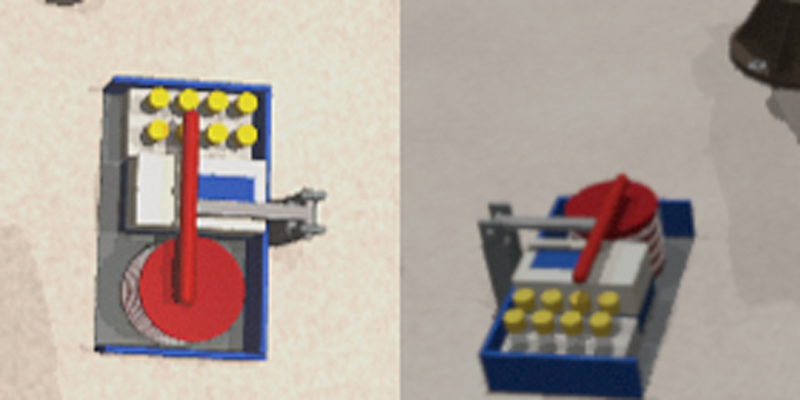

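The arm is level over the rack, carton and dishes, with the crossbar top at z≈103 mm as expected and everything behind the front edge. I'm handing in.

```bash
python3 -c "
from workcell import arm
print(arm.job_done())"
```

```text
the job is handed in; nothing more can be done
None
```

The carton and red dishes are packed beside the rack with nothing past the front edge, the hold-down arm is lowered level against its stop, and the job was handed in at about 19 s with no verdict returned.

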